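Weed out the rocking clip tin

TASK

One of the three small shallow metal tins on the desk has a bent underside, so it leans a little and rocks. Check it by pressing its raised rim down from above with the fingers until it has rocked fully over to that side, then pick it up and set it down upright in the open cardboard box, without dropping it. Leave the two steady tins standing where they are.

Things in the scene. Friction and masses are not known exactly. Their poses are not given: they have to be found in the camera images.
- bent_tin: rocking shallow open steel tin, 62 mm diameter, wall 2.5 mm, 35-70 g. Origin on axis at crease level; own z up the axis, base edge at z 6 mm, rim at 16. Base crease along own y, at own x +3 mm, on the desk. At rest leans 10 deg to own -x: +x rim raised, 21 mm above desk (-x rim 10). 1 N down on the +x rim rocks it: rim drops to 10 mm, leaning 12 deg to +x; let go, it falls back. Grip along own y.
- steady_tin_1: plain shallow round open steel tin for clips, standing firm and level: 62 mm outside diameter, 10 mm high, wall 2.5 mm, about 50 g. Looks like the bent tin but does not rock. Origin: centre of its underside, z up along its axis.
- steady_tin_2: plain shallow round open steel tin for clips, standing firm and level: 62 mm outside diameter, 10 mm high, wall 2.5 mm, about 50 g. Looks like the bent tin but does not rock. Origin: centre of its underside, z up along its axis.
- carton: open cardboard box without lid, fixed to the desk, 170 mm (own x) by 230 mm (own y) outside, 45 mm high, walls and floor 5 mm thick. Origin: centre of its underside, z up.
Not all that is in view belongs to the job. Leave any green or yellow look-alike of the steady_tin_1 alone.

How it is judged:
By the outcome, as a careful person would: the job done as asked, in the order asked, and still so for the second after the job is handed in, with the robot touching nothing.
It also fails if it takes over 54 s, if anything falls off the work surface, if the arm or the gripper's body presses on something with over 40 N, if the wrist force passes 120 N, or if a joint passes its speed limit or range.

ROBOT

A 6-joint arm with a two-finger parallel gripper is mounted at the origin on the work surface. World frame = base frame: x ahead of the robot, y to its left, z up, the work surface at z = 0. Lengths are in m, angles in rad, forces in N, time in s.
With the tool pointing down it reaches from about 0.25 to 0.8 m from the base axis. Payload 8.5 kg.
Tool frame: the origin (TCP) lies midway between the tips of the shut fingers; the grasp point (between the pads) lies behind it (r.pinch_z is the z of the grasp point in the tool frame, in m); z points along the fingers, y is the line along which they close (so a half turn about z gives the same grasp; the last joint's range is limited). The gripper opens to 85 mm and grips with 20 to 120 N. Pads are 22 mm wide; open, the fingers measure 114 mm over their backs; the gripper's body (76 mm by 85 mm) begins 54 mm behind the grasp point. The pads swing forward as they close: fully open they stand 13 mm farther back than shut.
Start: joints at [-1.266, 0.238, -0.013, 1.319, 0, 1.571], TCP at [0.158, -0.501, 0.231] pointing down, gripper open.
Joint ranges: [-2.66, 2.66], [-1.03, 1.9], [-1.14, 1.46], [-1.82, 2.27], [-1.45, 1.34], [-3.14, 3.14]. Speed limits (rad/s): [2.22, 2.22, 2.79, 3.14, 3.14, 3.14].

INTERFACE

Orientations are given as a 3x3 rotation matrix whose columns are the frame's x, y, z axes.
In Python, from bench import r gives the robot as it stands. The module is installed in compiled form; this text tells all that it offers.
- The arm moves only by the tool send_rows, never from a script. Its argument "moves" is one flat list of numbers, 5 for each row, row after row: the shift along the world's x, y, z each as a share of 0.5 m, from -1 to 1, then the turn about the world's z as a share of 180 degrees, from -1 to 1, then the finger opening in mm, from 0 to 85.4. A call has 1 to 20 rows; each row is the pose to reach, as a shift and turn from the pose commanded when the call began, turning the shorter way round; what a row does not reach only later rows make up. A row lasts 1/12 s, in which the tool goes at most 41.7 mm and 7.16 degrees, less where a joint would pass 70% of its speed; a pose out of reach is approached as far as the arm can. A call with a number of a shift or a turn outside -1 to 1 is refused whole. A call with a gripper value outside its range is refused whole. The fingers move at their own pace and stop on an object; "grip_force" is the grip in N (left out, the last holds). Time passes only in rows, so rows that repeat a pose let the fingers close. It gives the time, the measured TCP pose, the force, the opening and the grip force at its end, in the units of the state.
- r.state(): the state, without advancing time (a new reading comes with each control period).
- r.grab_frame(name): name is "scene" or "side" or "wrist"; returns a dict with "img" (384x512x3 uint8, red, green, blue), "depth" (384x512 float32, m along the optical axis (not along the pixel's ray), 0 where there is no reading), "K" (3x3 intrinsics, pixels), "T" (4x4, takes a point from camera to world coordinates). Camera axes: x right, y up, looking along -z (the intrinsics and any distortion apply to the point x, -y, -z); pixel columns grow to the right and rows downward; lengths in m; the calibration is good to about 2 mm. A picture is of the moment at which its call begins.
- r.close_job(): hands the job in; it is judged then, once.
The state is a dict: "clock": time; "q": joint angles; "dq": joint speeds; "effort": joint torques, N m; "ee_pos": TCP position; "eef_rot": TCP orientation; "ft_force": force on the tool from outside, world axes, zero at the start; "ft_torque": the same for the moment, N m; "gripper_width": opening from 0.0 (shut) to 1.0 (fully open); "gripper_force": force on a finger pad.
Only numpy, scipy, OpenCV 4.12 (cv2) and the standard library are available. Lean on these libraries where they do the work, as an engineer would, in place of code of your own. Each camera call takes 0.05 s, during which the arm holds its last target. There are 200 camera calls.

## Working session

There is one attempt and no reset: what is moved stays moved. The work goes in short steps, Python scripts to look and compute and a tool call to move; the robot and the scene stay as the last step left them, time stands still between calls to the robot, and variables do not carry over. Pictures are saved under pics/ and viewed, at most 10 in all, crops included, and the job is handed in when it is done.

Besides the shell and the picture viewer there is one more tool, called after "Request:" by a JSON object that holds its "method" and its "body", one argument or row to a line. send_rows: Moves the arm, as the interface text tells. Its arguments: {"type":"object","properties":{"moves":{"type":"array"},"grip_force":{"type":"number"}},"required":["moves"]}

```bash
mkdir -p pics; cat > h.py <<'E'
import numpy as np,cv2
from bench import r
def grab(n):
    f=r.grab_frame(n); np.savez('%s.npz'%n,**{k:f[k] for k in('img','depth','K','T')}); return f
def pts(f):
    K,T,d=f['K'],f['T'],f['depth']; v,u=np.indices(d.shape)
    x=(u-K[0,2])/K[0,0]*d; y=(v-K[1,2])/K[1,1]*d
    P=np.stack([x,-y,-d],-1)@T[:3,:3].T+T[:3,3]; P[d==0]=np.nan; return P
def save(n,img,s=1): cv2.imwrite('pics/'+n,cv2.resize(img[...,::-1],None,fx=s,fy=s,interpolation=cv2.INTER_CUBIC))
E
python3 - <<'E'
from h import *
for n in('scene','side'):
    f=grab(n); save(n+'0.png',f['img'],1.5); print(n,f['T'].round(3).tolist(),f['K'].round(1).tolist())
s=r.state();print(s,r.pinch_z)
E
```

```text
scene [[-0.281, -0.803, 0.526, 1.125], [0.96, -0.226, 0.166, 0.147], [-0.014, 0.552, 0.834, 0.879], [0.0, 0.0, 0.0, 1.0]] [[399.7, 0.0, 254.5], [0.0, 399.7, 191.2], [0.0, 0.0, 1.0]]
side [[-0.783, 0.324, -0.53, 0.019], [-0.621, -0.381, 0.685, 0.721], [0.02, 0.866, 0.5, 0.576], [0.0, 0.0, 0.0, 1.0]] [[436.1, 0.0, 261.8], [0.0, 436.1, 196.3], [0.0, 0.0, 1.0]]
{'clock': 0.1, 'q': array([-1.26600230e+00,  2.38728674e-01, -1.41886047e-02,  1.31918190e+00,
       -3.92115536e-05,  1.57079687e+00]), 'dq': array([-0.00098167, -0.00169599,  0.00079239, -0.00081576,  0.00013097,
        0.00231371]), 'effort': array([-1.70332059e-03, -5.39720607e+01,  3.47001386e+01,  1.34505465e-02,
       -8.27742747e-05, -6.15596278e-06]), 'ee_pos': array([ 0.1574266 , -0.50044749,  0.2307305 ]), 'eef_rot': array([[ 9.53908929e-01,  3.00095937e-01, -4.28384445e-04],
       [ 3.00096241e-01, -9.53908135e-01,  1.23103028e-03],
       [-3.92122222e-05, -1.30284734e-03, -9.99999151e-01]]), 'ft_force': array([ 0.09277356, -0.10442439, -0.37473135]), 'ft_torque': array([0.0071533 , 0.02840037, 0.00868278]), 'gripper_force': 0.0, 'gripper_width': 1.0005405926850637} -0.0187
```

View pics/scene0.png

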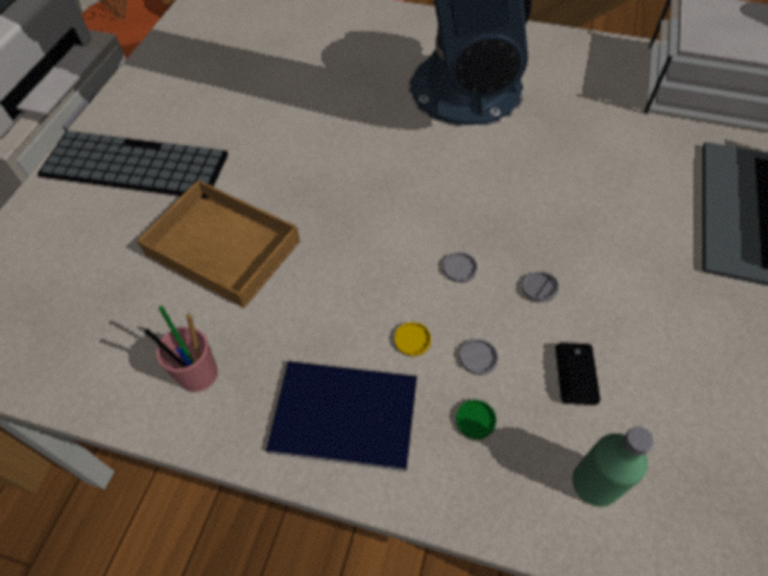

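View pics/side0.png

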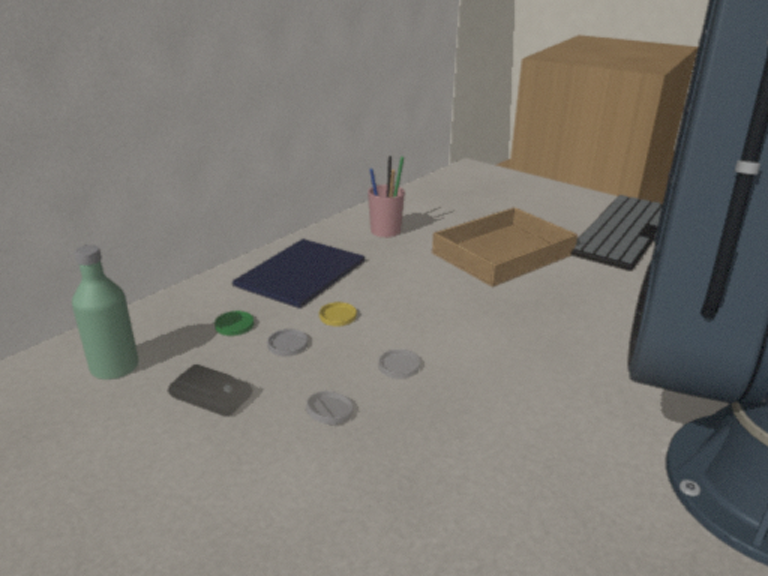

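The scene view shows three grey tins at (459,267), (539,286) and (477,357). The one at (539,286), which is (330,407) in the side view, has a crease line and looks bent. The carton is at about (220,240).

```bash
python3 - <<'E'
from h import *
F={n:dict(np.load(n+'.npz')) for n in('scene','side')}
c={'scene':[(459,267),(539,286),(477,357),(220,240)],'side':[(399,363),(330,407),(288,342),(505,243)]}
for n,f in F.items():
    P=pts(f)
    for i,(u,v) in enumerate(c[n]):
        u,v=int(u/1.5),int(v/1.5); w=18 if i<3 else 60
        Q=P[v-w:v+w,u-w:u+w].reshape(-1,3); Q=Q[np.isfinite(Q).all(1)]
        if i<3:
            c0=P[v,u]; print(n,i,'centre',c0.round(4))
            Q=Q[np.hypot(*(Q-c0)[:,:2].T)<.036]; 
            H=Q[Q[:,2]>.006]; print(len(H),H.min(0).round(4),H.max(0).round(4))
            A=np.c_[H[:,:2]-c0[:2],np.ones(len(H))]; s=np.linalg.lstsq(A,H[:,2],rcond=None)[0]; print('plane',s.round(4))
            print('circ',[x if np.isscalar(x) else np.round(x,4) for x in cv2.minEnclosingCircle((H[:,:2]*1000).astype(np.float32))])
        else:
            H=Q[(Q[:,2]>.038)&(Q[:,2]<.052)]; print('box',[np.round(x,1) for x in cv2.minAreaRect((H[:,:2]*1000).astype(np.float32))])
    u,v=[int(x/1.5) for x in c[n][1]]; save(n+'_crop.png',f['img'][v-25:v+25,u-30:u+30],10)
E
```

```text
scene 0 centre [0.493  0.0931 0.0018]
73 [0.4639 0.0639 0.006 ] [0.5267 0.1248 0.0128]
plane [-0.0033 -0.0064  0.0084]
circ [array([494.9885,  94.1029]), 31.70789337158203]
scene 1 centre [0.4969 0.2344 0.007 ]
277 [0.4673 0.2057 0.006 ] [0.5324 0.2669 0.0204]
plane [0.0454 0.0884 0.0092]
circ [array([500.1306, 235.2638]), 32.944793701171875]
scene 2 centre [ 6.594e-01  1.593e-01 -2.000e-04]
83 [0.6301 0.1307 0.0061] [0.6924 0.1908 0.012 ]
plane [ 0.0143 -0.0047  0.0086]
circ [array([661.1511, 160.6468]), 31.503826141357422]
box [array([ 567.8, -335.2]), array([232.9, 171.5]), np.float64(75.5)]
side 0 centre [0.4949 0.0872 0.0014]
109 [0.4611 0.0606 0.0061] [0.5242 0.1224 0.0117]
plane [-0.0037 -0.0012  0.0089]
circ [array([493.4801,  91.705 ]), 32.35542297363281]
side 1 centre [0.5004 0.2306 0.0072]
426 [0.4666 0.2034 0.006 ] [0.529  0.2665 0.0218]
plane [0.0282 0.13   0.0101]
circ [array([498.801 , 234.2297]), 32.48794937133789]
side 2 centre [0.6606 0.1548 0.0017]
104 [0.6269 0.1274 0.006 ] [0.6902 0.1904 0.0115]
plane [0.0028 0.0054 0.0086]
circ [array([658.5074, 158.8127]), 31.959943771362305]
box [array([ 565. , -336.1]), array([235.4, 174.8]), np.float64(75.7)]
```

View pics/scene_crop.png

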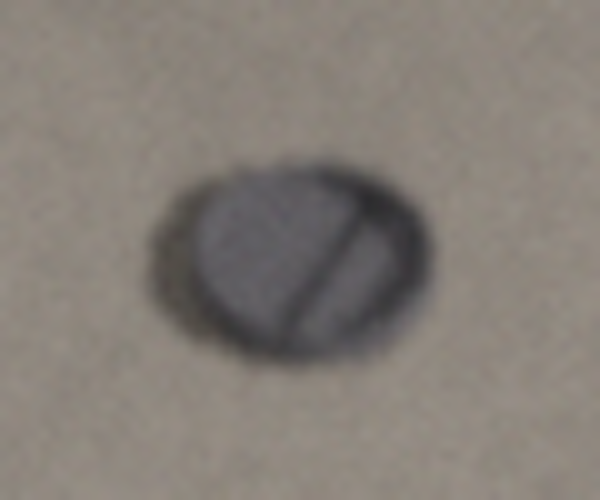

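View pics/side_crop.png

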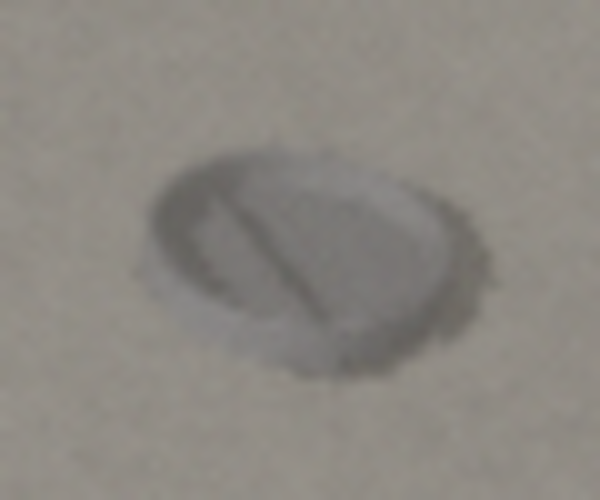

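```bash
python3 - <<'E'
from h import *
F={n:dict(np.load(n+'.npz')) for n in('scene','side')}
def ray(f,p,z):
    K,T=f['K'],f['T']; d=T[:3,:3]@np.array([(p[0]-K[0,2])/K[0,0],-(p[1]-K[1,2])/K[1,1],-1]); return T[:3,3]+d*(z-T[2,3])/d[2]
for n,(cu,cv),a,b in(('scene',(539,286),(360,215),(290,340)),('side',(330,407),(222,195),(320,320))):
    f=F[n]; o=np.array([int(cu/1.5)-30,int(cv/1.5)-25]); 
    A,B=[ray(f,np.array(p)/10+o,.007) for p in(a,b)]; d=A-B; print(n,A.round(4),B.round(4),np.degrees(np.arctan2(d[1],d[0]))%180)
    P=pts(f).reshape(-1,3); P=P[np.isfinite(P).all(1)]; P=P[(np.hypot(P[:,0]-.5,P[:,1]-.2345)<.037)&(P[:,2]>.004)]
    for z in(.015,.017,.018): Q=P[P[:,2]>z]; print(z,len(Q),Q.mean(0).round(4))
    # rim: highest points per angular sector
    th=np.degrees(np.arctan2(P[:,1]-.2345,P[:,0]-.5)); 
    print([(int(t),round(float(P[(abs((th-t+180)%360-180)<10)][:,2].max()),4)) for t in range(-180,180,20) if (abs((th-t+180)%360-180)<10).any()])
E
```

```text
scene [0.4816 0.2479 0.007 ] [0.5254 0.2359 0.007 ] 164.6320484168568
0.015 35 [0.5113 0.2555 0.0172]
0.017 16 [0.5129 0.2584 0.0185]
0.018 10 [0.511  0.2615 0.0191]
[(-180, 0.0123), (-160, 0.0109), (-140, 0.013), (-120, 0.0104), (-100, 0.0093), (-80, 0.0101), (-60, 0.0122), (-40, 0.0122), (-20, 0.0144), (0, 0.0168), (20, 0.0177), (40, 0.0202), (60, 0.0188), (80, 0.0204), (100, 0.0196), (120, 0.0171), (140, 0.0165), (160, 0.0158)]
side [0.5246 0.228  0.007 ] [0.483  0.2435 0.007 ] 159.591194365505
0.015 74 [0.5007 0.2556 0.0179]
0.017 47 [0.5026 0.2582 0.019 ]
0.018 38 [0.5039 0.2581 0.0193]
[(-180, 0.0145), (-160, 0.0129), (-140, 0.011), (-120, 0.0123), (-100, 0.0111), (-80, 0.0119), (-60, 0.0127), (-40, 0.0147), (-20, 0.0156), (0, 0.0182), (20, 0.0187), (40, 0.0205), (60, 0.0209), (80, 0.0218), (100, 0.0205), (120, 0.0209), (140, 0.0194), (160, 0.016)]
```

Request:
{"method": "send_rows", "body": {
  "moves": [0.35,0.767,0,0.3,0,0.35,0.767,0,0.3,0,0.35,0.767,0,0.3,0,0.35,0.767,0,0.3,0,0.35,0.767,0,0.3,0,0.35,0.767,0,0.3,0,0.35,0.767,0,0.3,0,0.35,0.767,0,0.3,0,0.35,0.767,0,0.3,0,0.35,0.767,0,0.3,0,0.35,0.767,0,0.3,0,0.35,0.767,0,0.3,0,0.35,0.767,0,0.3,0,0.35,0.767,0,0.3,0],
  "grip_force": 30
}}

```text
clock: 1.27
ee_pos: [0.3321, -0.1181, 0.2311]
eef_rot: [[0.319, 0.948, -0.001], [0.948, -0.319, -0.0], [-0.0, -0.001, -1.0]]
ft_force: [-0.2, -0.1, 0.5]
gripper_width: 0.003
gripper_force: 0.0
```

Request:
{"method": "send_rows", "body": {
  "moves": [0.25,0.55,-0.1,0,0,0.25,0.55,-0.1,0,0,0.25,0.55,-0.1,0,0,0.25,0.55,-0.1,0,0,0.25,0.55,-0.1,0,0,0.25,0.55,-0.1,0,0,0.25,0.55,-0.1,0,0,0.25,0.55,-0.1,0,0,0.25,0.55,-0.1,0,0,0.25,0.55,-0.1,0,0,0.25,0.55,-0.1,0,0,0.25,0.55,-0.1,0,0]
}}

```text
clock: 2.27
ee_pos: [0.4574, 0.1558, 0.1816]
eef_rot: [[0.32, 0.947, -0.0], [0.947, -0.32, -0.0], [-0.0, -0.0, -1.0]]
ft_force: [0.3, -0.5, -0.4]
gripper_width: 0.007
gripper_force: 0.0
```

```bash
python3 - <<'E'
from h import *
s=r.state();print(s['clock'],s['ee_pos'],s['eef_rot'],s['gripper_width'],s['ft_force'])
f=grab('wrist');save('w1.png',f['img'],1.5);print(f['T'].round(3).tolist())
P=pts(f).reshape(-1,3);P=P[np.isfinite(P).all(1)];P=P[(np.hypot(P[:,0]-.5,P[:,1]-.2345)<.038)&(P[:,2]>.004)&(P[:,2]<.026)]
print(len(P));
if len(P)>50:
  th=np.degrees(np.arctan2(P[:,1]-.2345,P[:,0]-.5));O=[]
  for t in range(-180,180,15):
    m=abs((th-t+180)%360-180)<8
    if m.any(): q=P[m];q=q[q[:,2].argsort()[-8:]].mean(0);O.append(q);print(t,len(P[m]),q.round(4))
  print(cv2.minEnclosingCircle((P[:,:2]*1000).astype(np.float32)))
E
```

```text
2.2667 [0.45736144 0.15580632 0.18158477] [[ 3.20445690e-01  9.47266883e-01 -1.09755314e-04]
 [ 9.47266862e-01 -3.20445707e-01 -2.02704286e-04]
 [-2.27185676e-04 -3.90118567e-05 -9.99999973e-01]] 0.006833886480784775 [ 0.29932972 -0.50578564 -0.3924741 ]
[[0.947, 0.304, 0.101, 0.484], [-0.32, 0.898, 0.301, 0.233], [0.0, -0.317, 0.948, 0.324], [0.0, 0.0, 0.0, 1.0]]
3197
-180 158 [0.4692 0.2358 0.0145]
-165 154 [0.4697 0.2279 0.0133]
-150 139 [0.4735 0.2193 0.0124]
-135 125 [0.4777 0.2142 0.0114]
-120 106 [0.4849 0.2087 0.0107]
-105 108 [0.4935 0.2059 0.0113]
-90 106 [0.4996 0.2055 0.0116]
-75 124 [0.508  0.207  0.0122]
-60 128 [0.5149 0.2106 0.0133]
-45 131 [0.5201 0.2151 0.0141]
-30 135 [0.5249 0.2215 0.0156]
-15 136 [0.5271 0.2299 0.0166]
0 138 [0.5276 0.2355 0.0181]
15 140 [0.5265 0.2427 0.0193]
30 144 [0.5231 0.2496 0.02  ]
45 151 [0.5186 0.255  0.0212]
60 156 [0.5142 0.2587 0.0218]
75 158 [0.5084 0.2617 0.0214]
90 165 [0.5005 0.2634 0.0207]
105 164 [0.4926 0.2628 0.0206]
120 166 [0.4859 0.261  0.0198]
135 163 [0.4789 0.2563 0.0188]
150 163 [0.4734 0.2504 0.0176]
165 158 [0.4702 0.2434 0.0164]
((498.5565185546875, 235.1272430419922), 31.158430099487305)
```

View pics/w1.png

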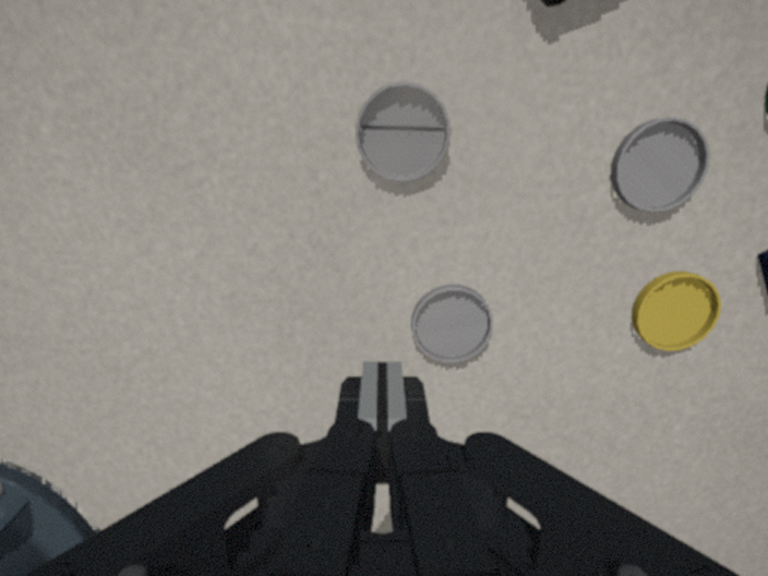

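The wrist view shows the bent tin at (403,132). Its crease is horizontal in the image, so the tool's closing axis already lies along the crease. Next I move above the raised rim.

Request:
{"method": "send_rows", "body": {
  "moves": [0.102,0.217,0,0,0,0.102,0.217,0,0,0,0.102,0.217,0,0,0,0.102,0.217,0,0,0,0.102,0.217,-0.28,0,0,0.102,0.217,-0.28,0,0,0.102,0.217,-0.28,0,0,0.102,0.217,-0.28,0,0,0.102,0.217,-0.28,0,0,0.102,0.217,-0.28,0,0,0.102,0.217,-0.28,0,0]
}}

```text
clock: 3.23
ee_pos: [0.5098, 0.2662, 0.0432]
eef_rot: [[0.319, 0.948, 0.002], [0.948, -0.319, 0.001], [0.002, 0.002, -1.0]]
ft_force: [0.5, -0.4, 0.1]
gripper_width: -0.003
gripper_force: 0.0
```

Request:
{"method": "send_rows", "body": {
  "moves": [0,0,-0.02,0,0,0,0,-0.034,0,0,0,0,-0.038,0,0,0,0,-0.042,0,0,0,0,-0.046,0,0,0,0,-0.05,0,0,0,0,-0.054,0,0,0,0,-0.057,0,0,0,0,-0.06,0,0,0,0,-0.06,0,0,0,0,-0.06,0,0]
}}

```text
clock: 4.15
ee_pos: [0.5085, 0.2662, 0.0112]
eef_rot: [[0.318, 0.948, -0.0], [0.948, -0.318, -0.0], [-0.0, -0.0, -1.0]]
ft_force: [0.4, -0.2, 0.0]
gripper_width: 0.0
gripper_force: 0.0
```

```bash
python3 - <<'E'
from h import *
s=r.state();print(s['clock'],s['ee_pos'],s['ft_force'])
f=grab('scene');P=pts(f)
c=f['img'][150:235,310:410];save('press.png',c,7)
E
```

```text
4.15 [0.5084976  0.26621321 0.01120412] [ 0.41619193 -0.15558345  0.02478143]
```

View pics/press.png

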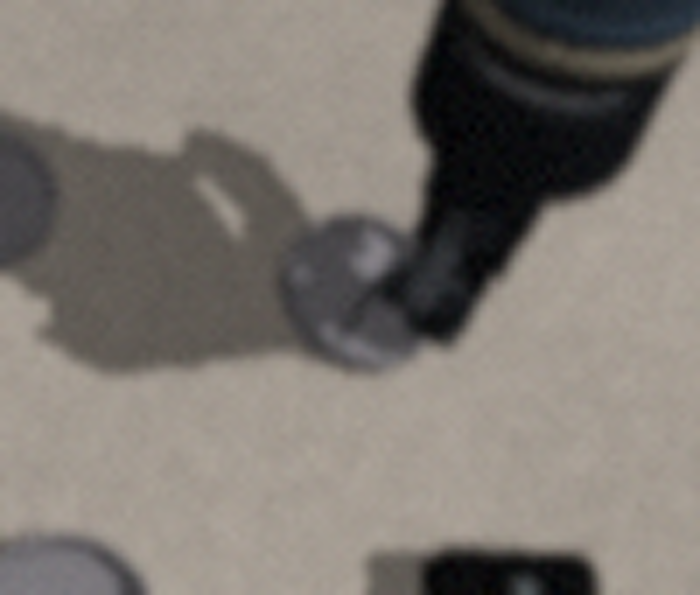

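The fingers are over the raised rim at crop (430,300), and the tin appears rocked. I'll press down in fine steps until the force shows the stop.

Request:
{"method": "send_rows", "body": {
  "moves": [0,0,-0.001,0,0,0,0,-0.002,0,0,0,0,-0.002,0,0,0,0,-0.002,0,0]
}}

```text
clock: 4.53
ee_pos: [0.5086, 0.2663, 0.0104]
eef_rot: [[0.318, 0.948, 0.0], [0.948, -0.318, 0.0], [0.0, 0.0, -1.0]]
ft_force: [0.4, -0.7, 0.8]
gripper_width: 0.004
gripper_force: 0.3
```

Request:
{"method": "send_rows", "body": {
  "moves": [0,0,-0.001,0,0,0,0,-0.001,0,0,0,0,-0.001,0,0]
}}

```text
clock: 4.78
ee_pos: [0.5087, 0.2664, 0.01]
eef_rot: [[0.318, 0.948, 0.0], [0.948, -0.318, 0.0], [0.0, 0.0, -1.0]]
ft_force: [-0.7, 0.7, 3.0]
gripper_width: 0.004
gripper_force: 1.7
```

Request:
{"method": "send_rows", "body": {
  "moves": [0,0,-0.001,0,0,0,0,-0.002,0,0,0,0,-0.002,0,0,0,0,-0.002,0,0]
}}

```text
clock: 5.12
ee_pos: [0.5089, 0.2665, 0.0096]
eef_rot: [[0.318, 0.948, 0.001], [0.948, -0.318, 0.001], [0.001, 0.001, -1.0]]
ft_force: [-2.5, 0.0, 10.0]
gripper_width: 0.001
gripper_force: 5.1
```

```bash
python3 - <<'E'
from h import *
f=grab('side');P=pts(f).reshape(-1,3);P=P[np.isfinite(P).all(1)]
P=P[(np.hypot(P[:,0]-.4985,P[:,1]-.2347)<.042)&(P[:,2]>.004)&(P[:,2]<.03)]
d=(P[:,:2]-[.4985,.2347])@[.318,.948]
for a in range(-40,30,6):
    m=(d>=a/1e3)&(d<(a+6)/1e3); 
    if m.any(): print(a,m.sum(),np.percentile(P[m,2],95).round(4))
E
```

```text
-28 13 0.0242
-22 58 0.0233
-16 57 0.0205
-10 57 0.0192
-4 58 0.0172
2 59 0.0156
8 57 0.0146
14 40 0.0129
20 28 0.0169
26 34 0.0284
```

The tin has rocked fully over: contact stiffened to 10 N, the pressed rim is at about 10 mm and the far rim at 24 mm. Now I release it gently and look again.

Request:
{"method": "send_rows", "body": {
  "moves": [0,0,0.005,0,0,0,0,0.01,0,0,0,0,0.015,0,0,0,0,0.02,0,0,0,0,0.025,0,0,0,0,0.03,0,0,0,0,0.05,0,0,0,0,0.12,0,0,-0.06,-0.18,0.24,0,0,-0.06,-0.18,0.24,0,0,-0.06,-0.18,0.24,0,0,-0.06,-0.18,0.24,0,0,-0.06,-0.18,0.24,0,0,-0.06,-0.18,0.24,0,0,-0.06,-0.18,0.24,0,0]
}}

```text
clock: 6.42
ee_pos: [0.4786, 0.1768, 0.1283]
eef_rot: [[0.317, 0.948, -0.001], [0.948, -0.317, 0.0], [-0.0, -0.001, -1.0]]
ft_force: [-0.6, 0.2, 0.1]
gripper_width: 0.004
gripper_force: 0.0
```

```bash
python3 - <<'E'
from h import *
s=r.state();print(s['clock'],s['ee_pos'],s['ft_force'])
f=grab('wrist')
P=pts(f).reshape(-1,3);P=P[np.isfinite(P).all(1)];P=P[(np.hypot(P[:,0]-.4985,P[:,1]-.2347)<.042)&(P[:,2]>.004)&(P[:,2]<.026)]
th=np.degrees(np.arctan2(P[:,1]-.2345,P[:,0]-.4985));O=[]
for t in range(-180,180,15):
    m=abs((th-t+180)%360-180)<8
    if m.any(): q=P[m];q=q[q[:,2].argsort()[-8:]].mean(0);O.append(q)
O=np.array(O);print(len(O),O.mean(0),(O.max(0)+O.min(0))/2)
g=np.linalg.lstsq(np.c_[O[:,:2]-O[:,:2].mean(0),np.ones(len(O))],O[:,2],rcond=None)[0];print(g,np.degrees(np.arctan2(g[1],g[0])),np.degrees(np.hypot(*g[:2])))
save('w2.png',f['img'],1.2)
E
```

```text
6.4167 [0.47861503 0.17684961 0.12831176] [-0.56640188  0.23370203  0.12253937]
24 [0.49867083 0.23530502 0.01640368] [0.4983073  0.23481554 0.01609049]
[0.06519875 0.17035178 0.01640368] 69.05664896097424 10.450883175632438
```

View pics/w2.png

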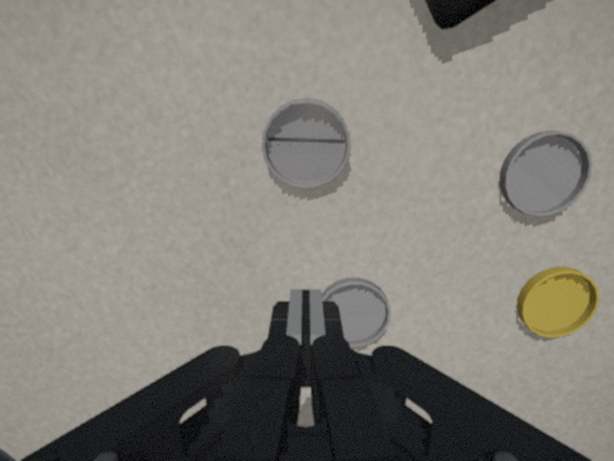

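The tin has fallen back to rest, at image (307,143), with the crease nearly parallel to the closing axis. Next I open, move over it and descend.

Request:
{"method": "send_rows", "body": {
  "moves": [0.04,0.1185,0,-0.008,85,0.04,0.1185,0,-0.008,85,0.04,0.1185,0,-0.008,85,0.04,0.1185,-0.05,-0.008,85,0.04,0.1185,-0.1,-0.008,85,0.04,0.1185,-0.14,-0.008,85,0.04,0.1185,-0.18,-0.008,85,0.04,0.1185,-0.21,-0.008,85,0.04,0.1185,-0.23,-0.008,85,0.04,0.1185,-0.25,-0.008,85,0.04,0.1185,-0.261,-0.008,85,0.04,0.1185,-0.261,-0.008,85,0.04,0.1185,-0.261,-0.008,85]
}}

```text
clock: 7.55
ee_pos: [0.4987, 0.2356, -0.0016]
eef_rot: [[0.341, 0.94, -0.0], [0.94, -0.341, 0.0], [0.0, -0.0, -1.0]]
ft_force: [-0.3, -1.3, 0.4]
gripper_width: 0.996
gripper_force: 0.0
```

Request:
{"method": "send_rows", "body": {
  "moves": [0,0,0,0,75,0,0,0,0,70,0,0,0,0,66,0,0,0,0,62,0,0,0,0,50,0,0,0,0,50,0,0,0,0,50,0,0,0,0,50,0,0,0,0,50,0,0,0,0,50],
  "grip_force": 40
}}

```text
clock: 8.38
ee_pos: [0.4991, 0.2357, -0.0005]
eef_rot: [[0.342, 0.94, 0.001], [0.94, -0.342, 0.001], [0.001, 0.001, -1.0]]
ft_force: [-2.4, -1.6, 9.0]
gripper_width: 0.708
gripper_force: 41.0
```

Request:
{"method": "send_rows", "body": {
  "moves": [0,0,0.01,0,50,0,0,0.02,0,50,0,0,0.03,0,50,0,0,0.05,0,50,0,0,0.08,0,50,0,0,0.12,0,50,0,0,0.16,0,50,0,0,0.2,0,50,0,0,0.24,0,50,0,0,0.26,0,50,0,0,0.26,0,50]
}}

```text
clock: 9.3
ee_pos: [0.4998, 0.2361, 0.131]
eef_rot: [[0.342, 0.94, 0.004], [0.94, -0.342, 0.002], [0.003, 0.003, -1.0]]
ft_force: [0.4, -0.2, -0.5]
gripper_width: 0.711
gripper_force: 43.4
```

```bash
python3 - <<'E'
from h import *
s=r.state();print(s['ee_pos'],s['gripper_width'],s['ft_force'],s['gripper_force'])
f=grab('side');g=grab('wrist')
K,T=f['K'],f['T'];p=T[:3,:3].T@(s['ee_pos']+[0,0,.01]-T[:3,3]);u,v=int(K[0,2]+K[0,0]*p[0]/-p[2]),int(K[1,2]-K[1,1]*p[1]/-p[2]);print(u,v)
a=cv2.resize(f['img'][max(v-40,0):v+40,u-50:u+50],(500,400));b=cv2.resize(g['img'][190:384,140:380],(300,243))
c=np.zeros((400,800,3),np.uint8);c[:,:500]=a;c[:243,500:]=b;save('lift.png',c)
E
```

```text
[0.49980439 0.23610734 0.13098184] 0.7111574278966705 [ 0.41040244 -0.16518316 -0.50284325] 43.40165589004755
216 215
```

View pics/lift.png

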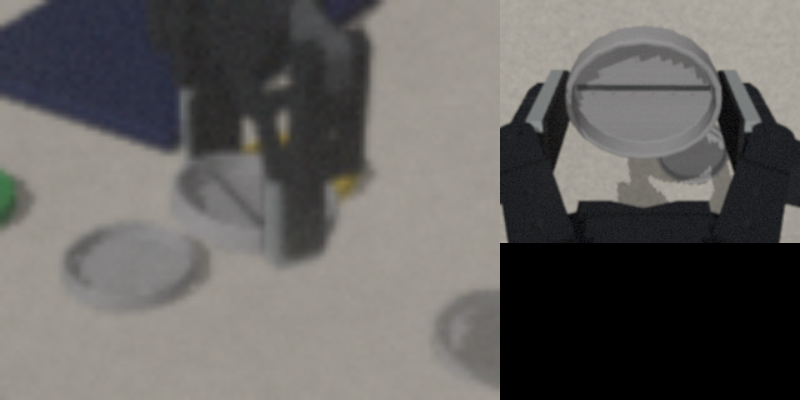

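The tin is held square between the pads, with the tips slightly below its base. I carry it to the carton, moderately slowly.

Request:
{"method": "send_rows", "body": {
  "moves": [0.002,-0.015,0,0,50,0.005,-0.045,0,0.005,50,0.01,-0.085,0,0.01,50,0.016,-0.13,0,0.015,50,0.022,-0.18,0,0.02,50,0.028,-0.23,0,0.025,50,0.034,-0.28,0,0.03,50,0.04,-0.33,0,0.03,50,0.046,-0.38,0,0.03,50,0.052,-0.43,0,0.03,50,0.058,-0.48,0,0.03,50,0.064,-0.53,0,0.03,50,0.07,-0.58,0,0.03,50]
}}

```text
clock: 10.48
ee_pos: [0.5325, -0.0562, 0.1269]
eef_rot: [[0.252, 0.968, -0.003], [0.968, -0.252, 0.0], [-0.001, -0.003, -1.0]]
ft_force: [0.4, -0.1, -0.0]
gripper_width: 0.709
gripper_force: 43.4
```

Request:
{"method": "send_rows", "body": {
  "moves": [0.006,-0.05,0,0,50,0.012,-0.1,0,0,50,0.018,-0.15,0,0,50,0.024,-0.2,0,0,50,0.03,-0.25,0,0,50,0.036,-0.3,0,0,50,0.042,-0.35,0,0,50,0.048,-0.4,0,0,50,0.054,-0.45,0,0,50,0.06,-0.5,0,0,50,0.063,-0.535,0,0,50,0.065,-0.555,0,0,50,0.066,-0.562,0,0,50,0.066,-0.562,0,0,50,0.066,-0.562,0,0,50]
}}

```text
clock: 11.73
ee_pos: [0.5661, -0.3347, 0.1277]
eef_rot: [[0.251, 0.968, -0.001], [0.968, -0.251, 0.001], [0.001, -0.001, -1.0]]
ft_force: [0.5, -0.3, -1.5]
gripper_width: 0.713
gripper_force: 43.4
```

Request:
{"method": "send_rows", "body": {
  "moves": [0,0,-0.03,0,50,0,0,-0.07,0,50,0,0,-0.11,0,50,0,0,-0.15,0,50,0,0,-0.18,0,50,0,0,-0.2,0,50,0,0,-0.215,0,50,0,0,-0.225,0,50,0,0,-0.23,0,50,0,0,-0.234,0,50,0,0,-0.237,0,50,0,0,-0.237,0,50,0,0,-0.237,0,50]
}}

```text
clock: 12.82
ee_pos: [0.5667, -0.3357, 0.0102]
eef_rot: [[0.252, 0.968, 0.0], [0.968, -0.252, -0.0], [-0.0, 0.001, -1.0]]
ft_force: [-0.1, 0.7, -0.7]
gripper_width: 0.712
gripper_force: 43.4
```

Request:
{"method": "send_rows", "body": {
  "moves": [0,0,-0.002,0,50,0,0,-0.004,0,50,0,0,-0.006,0,50,0,0,-0.008,0,50,0,0,-0.009,0,50,0,0,-0.009,0,50,0,0,-0.009,0,50]
}}

```text
clock: 13.4
ee_pos: [0.5665, -0.3355, 0.0052]
eef_rot: [[0.252, 0.968, -0.0], [0.968, -0.252, 0.0], [-0.0, -0.0, -1.0]]
ft_force: [0.1, 0.1, -1.1]
gripper_width: 0.71
gripper_force: 43.4
```

Request:
{"method": "send_rows", "body": {
  "moves": [0,0,-0.001,0,50,0,0,-0.002,0,50,0,0,-0.002,0,50,0,0,-0.002,0,50]
}}

```text
clock: 13.73
ee_pos: [0.5667, -0.3356, 0.0046]
eef_rot: [[0.252, 0.968, 0.0], [0.968, -0.252, -0.0], [-0.0, 0.0, -1.0]]
ft_force: [-1.3, 1.1, 3.0]
gripper_width: 0.708
gripper_force: 43.7
```

The tin is touching the carton floor. I release it.

Request:
{"method": "send_rows", "body": {
  "moves": [0,0,0,0,61,0,0,0,0,62,0,0,0,0,64,0,0,0,0,68,0,0,0,0,73,0,0,0,0,78,0,0,0,0,78,0,0,0,0,78,0,0,0,0,78],
  "grip_force": 20
}}

```text
clock: 14.48
ee_pos: [0.5665, -0.3355, 0.0042]
eef_rot: [[0.252, 0.968, -0.0], [0.968, -0.252, 0.0], [0.0, -0.0, -1.0]]
ft_force: [-0.1, -0.2, -0.6]
gripper_width: 0.91
gripper_force: 0.0
```

Request:
{"method": "send_rows", "body": {
  "moves": [0,0,0.01,0,78,0,0,0.03,0,78,0,0,0.06,0,78,0,0,0.1,0,78,0,0,0.16,0,78,0,0,0.24,0,78,0,0,0.3,0,78,0,0,0.36,0,78,-0.2,0,0.4,0,78,-0.2,0,0.4,0,78,-0.2,0,0.4,0,78,-0.2,0,0.4,0,78,-0.2,0,0.4,0,78]
}}

```text
clock: 15.57
ee_pos: [0.466, -0.3359, 0.2062]
eef_rot: [[0.253, 0.967, 0.002], [0.967, -0.253, -0.001], [-0.001, 0.002, -1.0]]
ft_force: [-0.2, 0.5, 0.2]
gripper_width: 0.912
gripper_force: 0.0
```

```bash
python3 - <<'E'
from h import *
s=r.state();print(s['clock'],s['ee_pos'],s['gripper_width'],s['ft_force'])
f=grab('scene');g=grab('side')
c=np.zeros((576,768,3),np.uint8);c[:288,:384]=cv2.resize(f['img'],(384,288));c[288:,:384]=cv2.resize(g['img'],(384,288))
c[:288,384:]=cv2.resize(f['img'][115:205,90:210],(384,288));c[288:,384:]=cv2.resize(g['img'][130:190,280:390],(384,288));save('end.png',c)
E
```

```text
15.5667 [ 0.4660328  -0.33585222  0.20618521] 0.912154208456392 [-0.15940491  0.54337126  0.22296442]
```

View pics/end.png

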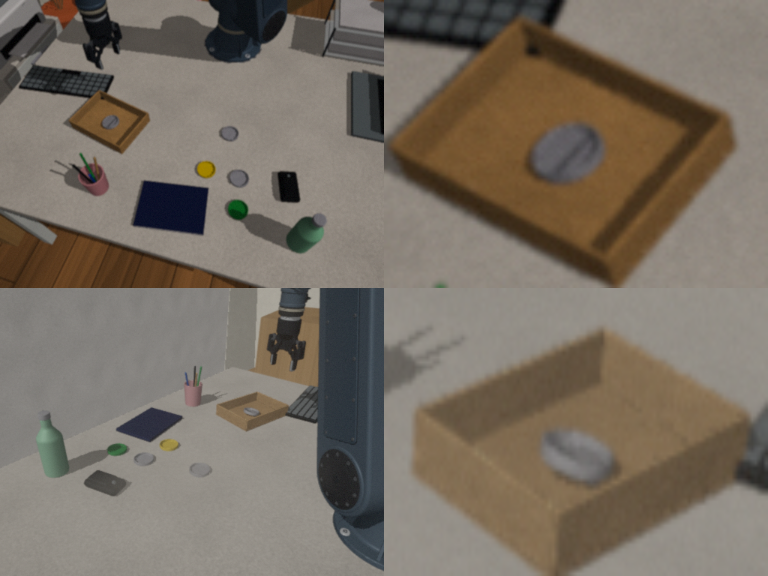

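The tin sits upright in the middle of the carton, at crop (567,153). The steady tins are unmoved at (230,133) and (238,178) in the small scene view, and the arm is clear.

```bash
python3 -c "
from bench import r
print(r.close_job())"
```

```text
the job is handed in; nothing more can be done
None
```

I pressed the bent tin's raised rim down until it had rocked fully over, then set the tin upright in the cardboard box without dropping it; the two steady tins were not touched, and the job was handed in at about 16 s.

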